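# Load the bun-foot drill jig

## Task

First put the marking gauge, which was left lying on the drill jig, back in its cradle with its beam down in both notches. Then stand every turned foot from the bench in a station of its own in the jig (any station) and push it fully home so that it touches all three pins, and when all are home slide the dust shutter to its next stop, so that the port is open, and let go. Leave the other things on the bench alone.

Things in the scene. Friction and masses are not known exactly. Their poses are not given: they have to be found in the camera images.
- gauge_c (a point): Wooden marking gauge: beam 220 x 20 x 20 mm, dark fence block at its middle (28 mm along the beam, 44 across, 56 tall), flush underneath, so the fence stands 36 mm above the beam. Point: middle of the fence, 28 mm above the underside; x along the beam, z up. 180 g, ends alike. At the start it lies across the jig's bed in front of the stations.
- cradle_seat (a point): Fixed plywood cradle for the gauge: two uprights 12 mm thick, 90 mm either side of the middle, 64 mm high, each with an open-topped notch 28 mm wide, flared at the top. The beam lies in both, fence between, either way round. Point: midway between the notches, at their floors, 30 mm above the bench; x from notch to notch, z up. Seated, gauge_c is 28 mm above it.
- jig: Drill jig, plywood bed 180 (x) x 310 (y) x 18 mm fixed to the bench, three stations 100 mm apart along y. Origin under the bed's centre; +x is the open side, away from the robot, z up. Over each station hangs an arm 20 mm wide from a post behind the pins, 57 to 67 mm above the bed, ending 5 mm past the home point to +x: a held foot cannot be lowered in there.
- foot1_c (a point): Turned wooden bun foot standing on its wide face: disc 70 mm in diameter and 24 mm high, with a centred round tenon 30 mm in diameter and 28 mm high on top (52 mm high in all), 110 g. The point is on its axis, 26 mm above the underside; z up. Two or all three are present. Pushed off-centre it can stick on one pin; then nudge it again, straight towards the home point.
- foot2_c (a point): Turned wooden bun foot standing on its wide face: disc 70 mm in diameter and 24 mm high, with a centred round tenon 30 mm in diameter and 28 mm high on top (52 mm high in all), 110 g. The point is on its axis, 26 mm above the underside; z up. Two or all three are present. Pushed off-centre it can stick on one pin; then nudge it again, straight towards the home point.
- foot3_c (a point): Turned wooden bun foot standing on its wide face: disc 70 mm in diameter and 24 mm high, with a centred round tenon 30 mm in diameter and 28 mm high on top (52 mm high in all), 110 g. The point is on its axis, 26 mm above the underside; z up. Two or all three are present. Pushed off-centre it can stick on one pin; then nudge it again, straight towards the home point.
- nest1 (a point): Jig station at the -y end. Point: on the bed top, 18 mm above the bench, where the foot's centre is when home; axes as the jig. Three steel pins, 10 mm across, 20 mm high, stand 40 mm from it at 120, 180 and 240 degrees from +x; a home foot touches all three. The bed reaches 105 mm to +x: room to stand a foot (centre 50 mm out) and push it home near the bed.
- nest2 (a point): Jig station at the middle. Point: on the bed top, 18 mm above the bench, where the foot's centre is when home; axes as the jig. Three steel pins, 10 mm across, 20 mm high, stand 40 mm from it at 120, 180 and 240 degrees from +x; a home foot touches all three. The bed reaches 105 mm to +x: room to stand a foot (centre 50 mm out) and push it home near the bed.
- nest3 (a point): Jig station at the +y end. Point: on the bed top, 18 mm above the bench, where the foot's centre is when home; axes as the jig. Three steel pins, 10 mm across, 20 mm high, stand 40 mm from it at 120, 180 and 240 degrees from +x; a home foot touches all three. The bed reaches 105 mm to +x: room to stand a foot (centre 50 mm out) and push it home near the bed.
- gate_plate (a joint): Steel shutter plate sliding over the port of a fixed grey dust box (110 x 240 x 46 mm high). m of travel along +y of tab: 0 = first stop (port shut, the start), 0.045 = next stop (window over the port: open), 0.09 = last stop. A spring detent pulls it into each stop: about 4 N to leave a stop; half-way it snaps on to the nearer.
- tab (a point): Black upright tab on the shutter plate, 30 mm along x, 14 mm along y (the sliding direction), 40 mm high. Point: its middle, 73 mm above the bench (top at 93 mm, the plate's face at 53 mm). It moves with the plate; +y is the way the plate slides open, z up.
- sanding_block: Bystander, leave alone: cork sanding block 90 x 60 x 35 mm, among the feet; origin under its centre.
Things that resemble listed ones, but are neither listed nor needed, are in the scene too. Leave any pink or purple look-alike of the part that bears foot1_c alone.

How it is judged:
By the outcome, as a careful person would: the job done as asked, in the order asked, and still so for the second after the job is handed in, with the robot touching nothing.
Of foot1, foot2, foot3 only 2 to 3 are there at a start; the rules pass over those that are not, and their reading is None.
At some moment in a run one of gauge, foot1, foot2, foot3 may be knocked a few centimetres aside while the robot is not near it.
Once in a run the grip may slacken for a moment while it holds something.
It also fails if it takes over 210 s, if anything falls off the work surface, if the arm or the gripper's body presses on something with over 40 N, if the wrist force passes 120 N, or if a joint passes its speed limit or range.

## Robot

A 7-joint arm with a two-finger parallel gripper is mounted at the origin on the work surface. World frame = base frame: x ahead of the robot, y to its left, z up, the work surface at z = 0. Lengths are in m, angles in rad, forces in N, time in s.
With the tool pointing down it reaches from about 0.4 to 0.9 m from the base axis. Payload 5.5 kg.
Tool frame: the origin (TCP) lies on the centre line of the jaws, within the pads' length; the fingertips stand 8 mm ahead of it and the grasp point (between the pads) lies 11 mm behind it; z points along the fingers, y is the line along which they close (so a half turn about z gives the same grasp; the last joint's range is limited). The gripper opens to 85 mm and grips with 20 to 120 N. Pads are 22 mm wide; open, the fingers measure 114 mm over their backs; the gripper's body (76 mm by 85 mm) begins 54 mm behind the grasp point. The pads swing forward as they close: fully open they stand 13 mm farther back than shut.
Start: joints at [1.528, 0.501, -0.427, 1.55, 0.221, 1.138, -0.21], TCP at [0.196, -0.62, 0.239] pointing down, gripper open.
Joint ranges: [-2.88, 2.88], [-0.31, 2.03], [-1.54, 1.56], [0.2, 2.42], [-1.41, 4.55], [0.19, 2.02], [-2.57, 2.57]. Speed limits (rad/s): [2.57, 2.57, 3.14, 3.14, 3.14, 3.14, 3.14].

## Interface

Orientations are given as a unit quaternion [x, y, z, w].
In Python, from cell import * gives the robot as it stands.
- The arm moves only by the shell command python3 -m inch 'ROWS' [FORCE]. ROWS is text: rows parted by semicolons, each of 7 numbers parted by spaces: the opening, from -1 (shut) to 1 (fully open), so that 0 is half open, then the shift along the world's x, y, z in cm, then the turn, a rotation vector about the world's x, y, z in degrees. A call has 1 to 12 rows; each row is the pose to reach, as a shift and turn from the pose commanded when the call began; what a row does not reach only later rows make up. A row lasts 1/8 s, in which the tool goes at most 62.5 mm and 10.7 degrees, less where a joint would pass 70% of its speed; a pose out of reach is approached as far as the arm can. A call with a gripper value outside its range is refused whole. The fingers move at their own pace and stop on an object; FORCE is the grip in N (left out, the last holds). Time passes only in rows, so rows that repeat a pose let the fingers close. It gives the time, the measured TCP pose, the force, the opening and the grip force at its end, in the units of the state.
- get_obs(): the state, without advancing time (a new reading comes with each control period).
- read_camera(name): name is "side" or "top"; returns a dict with "image" (384x512x3 uint8, red, green, blue), "fov_y" (degrees; the focal length in pixels is half the picture's height over the tangent of half this angle, whatever the lens; pixels are square), "cx", "cy" (the principal point, pixels), "rvec" (rotation vector, rad) and "tvec" (3), from world to camera coordinates, as OpenCV has them. Camera axes: x right, y down, z forward; pixel columns grow to the right and rows downward; lengths in m; the calibration is good to about 2 mm. A picture is of the moment at which its call begins. There is no depth.
- finish_job(): hands the job in; it is judged then, once.
Trained networks look in the newest picture that a camera, given by its name, has taken for a name from the list of things; names that differ only in an ending like _2 or _b are one class to them, and where a whole thing is asked for, a point or a joint stands for the part that bears it (a point fixed in the world has none). Each returns a list of dicts, best first, with "confidence" (0 to 1); they miss things now and then, are a little off and sometimes report something else, mostly with a low value. They report only what shows in the picture. A call takes as long as a camera call. They do not tell look-alikes from the thing itself.
- spot_in(camera, target): "position" ([column, row] in pixels, amid what is visible of it).
The state is a dict: "time_s": time; "q": joint angles; "dq": joint speeds; "joint_efforts": joint torques, N m; "ee_pos": TCP position; "ee_rot": TCP orientation; "contact_force": force on the tool from outside, world axes, zero at the start; "wrist_torque": the same for the moment, N m; "finger_gap": opening from 0.0 (shut) to 1.0 (fully open); "gripper_force": force on a finger pad.
Only numpy, scipy, OpenCV 4.12 (cv2) and the standard library are available. Lean on these libraries where they do the work, as an engineer would, in place of code of your own. Each camera call takes 0.05 s, during which the arm holds its last target. There are 200 camera calls.

## Working session

There is one attempt and no reset: what is moved stays moved. The work goes in short steps, Python scripts to look and compute and a shell command to move; the robot and the scene stay as the last step left them, time stands still between calls to the robot, and variables do not carry over. Pictures are saved under pics/ and viewed, at most 14 in all, crops included, and the job is handed in when it is done.

```bash
ls; mkdir -p pics; cat > h.py <<'E'
from cell import *
import numpy as np, cv2
def cam(n):
    c=read_camera(n); im=c["image"]; f=im.shape[0]/2/np.tan(np.radians(c["fov_y"])/2)
    K=np.array([[f,0,c["cx"]],[0,f,c["cy"]],[0,0,1.]])
    R=cv2.Rodrigues(np.array(c["rvec"],float))[0]; t=np.array(c["tvec"],float)
    return dict(im=im,K=K,R=R,t=t,P=K@np.c_[R,t])
def save(c,name,box=None,s=1):
    im=c["im"][:,:,::-1]
    if box: im=im[box[1]:box[3],box[0]:box[2]]
    cv2.imwrite("pics/"+name,cv2.resize(np.ascontiguousarray(im),None,fx=s,fy=s,interpolation=cv2.INTER_CUBIC))
def atz(c,px,z):
    d=c["R"].T@np.linalg.inv(c["K"])@np.array([px[0],px[1],1.]); o=-c["R"].T@c["t"]
    return o+d*(z-o[2])/d[2]
def tri(c1,p1,c2,p2):
    X=cv2.triangulatePoints(c1["P"],c2["P"],np.array(p1,float).reshape(2,1),np.array(p2,float).reshape(2,1))[:,0]; return X[:3]/X[3]
def proj(c,X):
    p=c["P"]@np.r_[X,1]; return p[:2]/p[2]
E
python3 - <<'E'
from h import *
np.set_printoptions(precision=3,suppress=True)
C={n:cam(n) for n in("top","side")}
for n,c in C.items():
    save(c,n+"0.png",s=1.5); print(n,-c["R"].T@c["t"],c["R"][2])
    for k in["gauge_c","cradle_seat","jig","foot1_c","nest1","nest2","nest3","gate_plate","tab","sanding_block"]:
        print(n,k,[(np.round(d["position"]).tolist(),round(d["confidence"],2)) for d in spot_in(n,k)])
print(get_obs())
E
```

```text
pics
top [0.407 0.039 1.374] [ 0.092  0.006 -0.996]
top gauge_c [([252.0, 171.0], 0.59), ([257.0, 195.0], 0.25)]
top cradle_seat [([388.0, 190.0], 0.72), ([256.0, 193.0], 0.5)]
top jig [([256.0, 195.0], 0.58)]
top foot1_c [([166.0, 187.0], 0.82), ([125.0, 240.0], 0.8), ([120.0, 164.0], 0.79), ([127.0, 209.0], 0.6), ([177.0, 156.0], 0.3), ([384.0, 239.0], 0.19)]
top nest1 [([256.0, 192.0], 0.64)]
top nest2 [([256.0, 192.0], 0.64)]
top nest3 [([256.0, 192.0], 0.64)]
top gate_plate [([381.0, 241.0], 0.73)]
top tab [([168.0, 226.0], 0.58), ([385.0, 239.0], 0.57)]
top sanding_block [([166.0, 226.0], 0.59)]
side [0.371 0.698 0.874] [ 0.141 -0.623 -0.769]
side gauge_c [([224.0, 204.0], 0.97), ([245.0, 215.0], 0.64)]
side cradle_seat [([265.0, 126.0], 0.67)]
side jig [([247.0, 217.0], 0.79)]
side foot1_c [([216.0, 282.0], 0.84), ([172.0, 330.0], 0.84), ([230.0, 332.0], 0.71), ([274.0, 335.0], 0.69)]
side nest1 [([246.0, 215.0], 0.81)]
side nest2 [([246.0, 215.0], 0.81)]
side nest3 [([246.0, 215.0], 0.81)]
side gate_plate [([305.0, 128.0], 0.77)]
side tab [([303.0, 126.0], 0.76)]
side sanding_block [([258.0, 288.0], 0.93)]
{'time_s': 1.1, 'q': array([ 1.528,  0.501, -0.427,  1.55 ,  0.221,  1.138, -0.21 ]), 'dq': array([-0.001, -0.001, -0.001,  0.002,  0.001, -0.   , -0.001]), 'joint_efforts': array([ -0.   , -56.939,  -5.81 , -28.134,   0.013,   0.002,   0.   ]), 'ee_pos': array([ 0.196, -0.62 ,  0.239]), 'ee_rot': array([0.988, 0.152, 0.   , 0.   ]), 'contact_force': array([ 0.312, -0.544,  0.26 ]), 'wrist_torque': array([0.009, 0.013, 0.015]), 'gripper_force': 0.0, 'finger_gap': 0.9967184981324806}
```

View pics/top0.png

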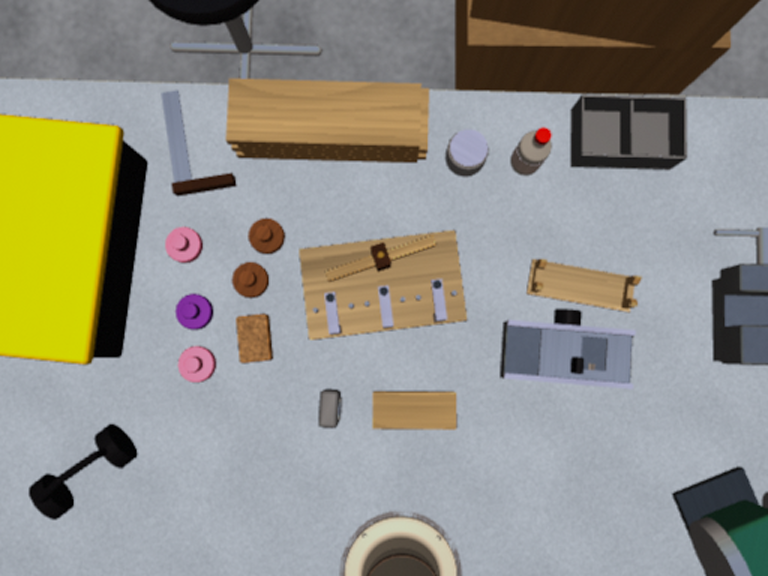

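View pics/side0.png

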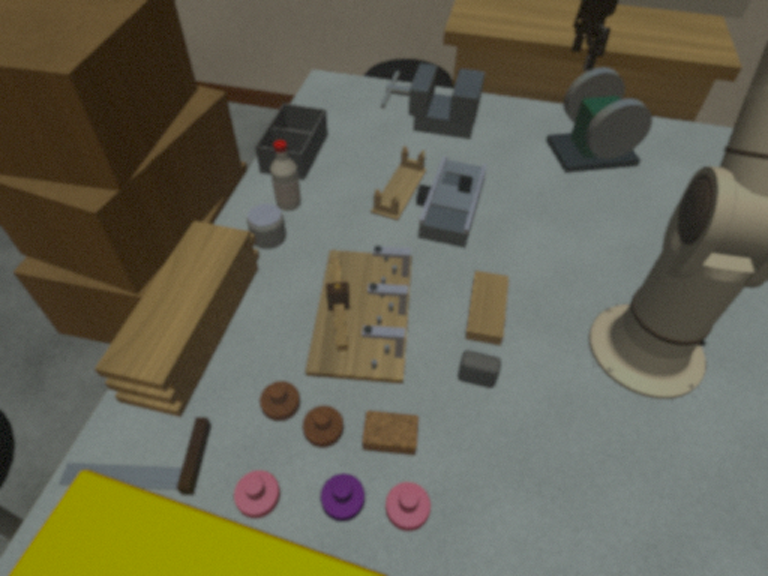

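The top view shows two brown feet at about (177,157) and (166,187), pink and purple look-alikes further left, the jig at (255,190) with the gauge on it, the cradle at (388,190) and the dust box at (378,234). I'll take enlarged crops to pick points from.

```bash
python3 - <<'E'
from h import *
t=cam("top"); s=cam("side"); print(t["K"][0,0],s["K"][0,0])
save(t,"t1.png",(150,140,320,240),4.7)
save(t,"t2.png",(320,160,440,260),6)
save(s,"s1.png",(165,155,335,300),4.1)
save(s,"s2.png",(235,90,335,170),7)
np.savez("c0.npz",**{a+k:c[k] for a,c in(("t",t),("s",s)) for k in("K","R","t","P","im")})
E
```

```text
465.3553599610058 363.556407788556
```

View pics/t1.png

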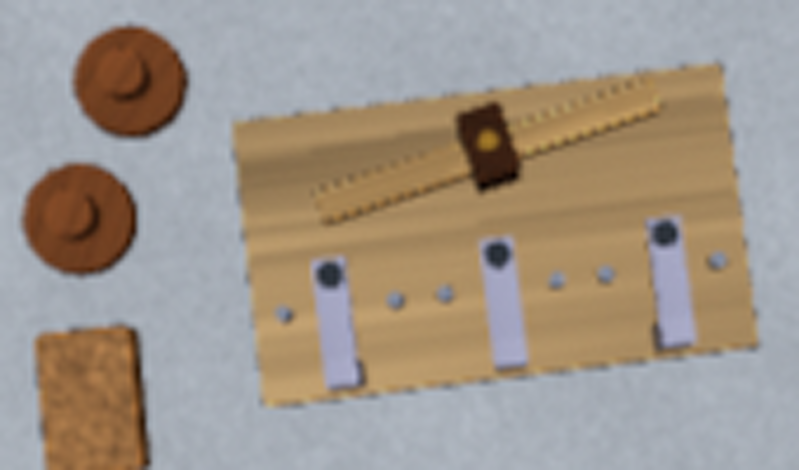

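View pics/t2.png

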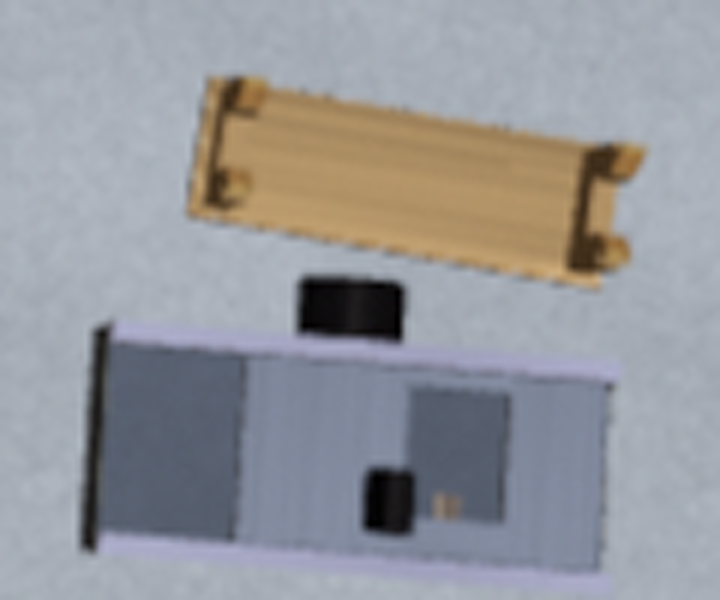

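View pics/s1.png

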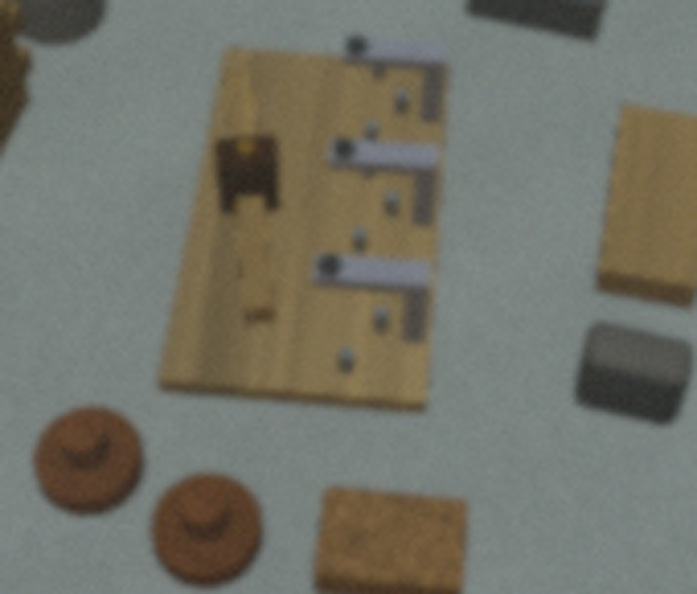

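View pics/s2.png

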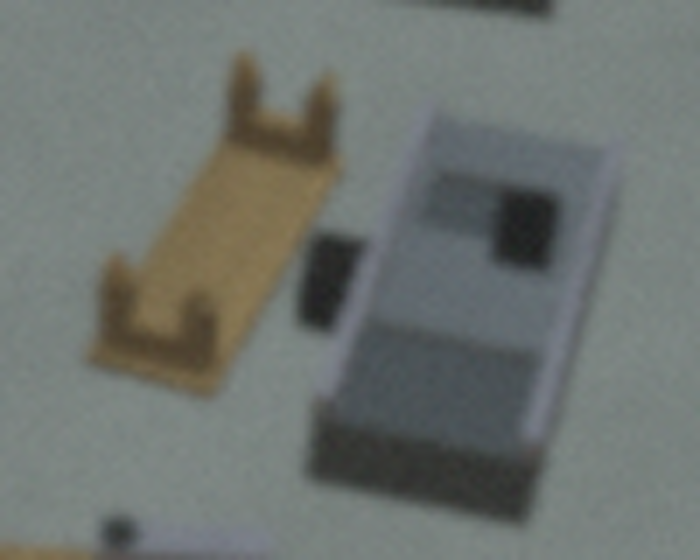

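```bash
cat > m.py <<'E'
from h import *
np.set_printoptions(precision=4,suppress=True)
d=np.load("c0.npz"); T={k:d["t"+k] for k in"KRtP"}; S={k:d["s"+k] for k in"KRtP"}
t1=lambda p:(p[0]/4.7+150-.4,p[1]/4.7+140-.4)
t2=lambda p:(p[0]/6+320-.4,p[1]/6+160-.4)
s1=lambda p:(p[0]/4.1+165-.4,p[1]/4.1+155-.4)
s2=lambda p:(p[0]/7+235-.4,p[1]/7+90-.4)
L=[("jig++",t1((233,122)),s1((163,383)),.018),("jig+-",t1((722,66)),s1((225,48)),.018),("jig--",t1((757,346)),s1((448,60)),.018),("jig-+",t1((265,404)),s1((427,402)),.018),
("dot",t1((488,140)),s1((246,146)),.074),
("footA",t1((123,72)),s1((86,442)),.052),("footB",t1((72,213)),s1((205,515)),.052),
("nest3 armtip",t1((330,273)),s1((329,265)),.085),("nest2",t1((498,254)),s1((344,149)),.085),("nest1",t1((664,233)),s1((357,45)),.085),
("pr1",t2((250,95)),s2((115,258)),.064),("pr2",t2((238,183)),s2((200,297)),.064),("pr3",t2((625,160)),s2((243,58)),.064),("pr4",t2((612,250)),s2((325,80)),.064),
("tab",t2((390,500)),s2((527,193)),.093)]
if __name__=="__main__":
  for n,a,b,z in L:
    X=tri(T,a,S,b); print(n,X,"err",proj(T,X)-a,"| top@z",atz(T,a,z)[:2],"side@z",atz(S,b,z)[:2])
  for n,p in[("beamL",(322,208)),("beamR",(652,94))]: print(n,atz(T,t1(p),.038))
  for p in[(458,115),(499,102),(520,180),(480,190)]: print("fence",atz(T,t1(p),.074))
E
python3 m.py
```

```text
jig++ [0.6147 0.2154 0.0079] err [0.0513 0.3342] | top@z [0.6141 0.2143] side@z [0.6102 0.2209]
jig+- [ 0.661  -0.0915  0.0111] err [-0.0765 -0.492 ] | top@z [ 0.6582 -0.0911] side@z [ 0.6611 -0.0851]
jig-- [ 0.4842 -0.116   0.0189] err [-0.0252 -0.3921] | top@z [ 0.4831 -0.1162] side@z [ 0.4862 -0.1167]
jig-+ [0.4382 0.1881 0.0113] err [0.0067 0.1405] | top@z [0.4385 0.1874] side@z [0.437 0.192]
dot [0.5993 0.0537 0.0735] err [-0.0149 -0.1072] | top@z [0.599  0.0537] side@z [0.5997 0.0541]
footA [0.6407 0.2819 0.0319] err [0.04   0.2205] | top@z [0.6379 0.2784] side@z [0.6333 0.2918]
footB [0.5525 0.3102 0.029 ] err [0.0118 0.0908] | top@z [0.5502 0.3056] side@z [0.5471 0.3207]
nest3 armtip [0.5157 0.1449 0.0819] err [-0.0037 -0.0378] | top@z [0.5153 0.1447] side@z [0.5153 0.1471]
nest2 [0.5301 0.0457 0.0814] err [-0.0129 -0.1297] | top@z [0.5294 0.0456] side@z [0.53   0.0487]
nest1 [ 0.5451 -0.0523  0.0837] err [-0.0094 -0.0939] | top@z [ 0.5447 -0.0523] side@z [ 0.5453 -0.0511]
pr1 [ 0.5937 -0.2521  0.0638] err [-0.0733 -0.6462] | top@z [ 0.5918 -0.2523] side@z [ 0.5967 -0.2518]
pr2 [ 0.552  -0.2499  0.0503] err [-0.0199 -0.2207] | top@z [ 0.5498 -0.247 ] side@z [ 0.55   -0.2341]
pr3 [ 0.5677 -0.4292  0.0632] err [-0.0509 -0.5698] | top@z [ 0.5659 -0.429 ] side@z [ 0.5701 -0.428 ]
pr4 [ 0.5239 -0.4236  0.0615] err [-0.0116 -0.1708] | top@z [ 0.5232 -0.4228] side@z [ 0.5242 -0.4202]
tab [ 0.4044 -0.3097  0.0979] err [-0.0067 -0.389 ] | top@z [ 0.4034 -0.311 ] side@z [ 0.4064 -0.316 ]
beamL [0.5592 0.1548 0.038 ]
beamR [ 0.6358 -0.0463  0.038 ]
fence [0.6136 0.0721 0.074 ]
fence [0.6222 0.0477 0.074 ]
fence [0.5753 0.0338 0.074 ]
fence [0.5686 0.0576 0.074 ]
```

The networks' hits and the crops agree. The brown feet at (177,156) and (166,187) are the real ones; the discs at (122,163), (129,207) and (131,243) are the pink and purple look-alikes and stay put. The gauge fence is on the bed at (254,170), and its beam has small wood-coloured ends. The cradle with two notched uprights is at (388,190). Next I'll move above the gauge.

```bash
cat > n.py <<'E'
from m import *
pins=[((605,274),(716,260)),((445,293),(556,281)),((285,314),(396,300))]
u=np.array([np.cos(np.radians(8.4)),np.sin(np.radians(8.4))])
for i,(a,b) in enumerate(pins):
    A,B=atz(T,t1(a),.038)[:2],atz(T,t1(b),.038)[:2]; m=(A+B)/2; print("nest",i+1,m+.02*u,"pinsep",np.linalg.norm(A-B),np.degrees(np.arctan2(*(A-B)[::-1])))
for n,p,q in[("A",(130,82),(89,460)),("B",(79,218),(207,528))]:
    print(n,tri(T,t1(p),S,s1(q)),atz(T,t1(p),.018)[:2],atz(S,s1(q),.018)[:2])
E
python3 n.py; python3 -m inch '1 40.3 67.4 3 0 0 2.5;1 40.3 67.4 3 0 0 2.5;1 40.3 67.4 3 0 0 2.5;1 40.3 67.4 3 0 0 2.5;1 40.3 67.4 3 0 0 2.5;1 40.3 67.4 3 0 0 2.5;1 40.3 67.4 3 0 0 2.5;1 40.3 67.4 3 0 0 2.5;1 40.3 67.4 3 0 0 2.5;1 40.3 67.4 3 0 0 2.5;1 40.3 67.4 3 0 0 2.5;1 40.3 67.4 3 0 0 2.5'; python3 -c "
from cell import *;print(get_obs()['q'])"
```

```text
nest 1 [ 0.5485 -0.051 ] pinsep 0.06861456272292969 98.8479946443097
nest 2 [0.5334 0.0467] pinsep 0.06839096972533022 97.82655569192657
nest 3 [0.5184 0.1442] pinsep 0.06845419836276621 98.8480696655416
A [0.6399 0.2818 0.008 ] [0.6376 0.2799] [0.6377 0.2867]
B [0.5519 0.3096 0.01  ] [0.5509 0.308 ] [0.5505 0.3132]
time_s: 2.7
ee_pos: [0.5814, 0.0248, 0.2683]
ee_rot: [0.985, 0.173, 0.0, 0.0]
contact_force: [-0.1, -0.8, 0.1]
finger_gap: 0.996
gripper_force: 0.0
[ 0.50767753  0.41876189 -0.77673895  1.68773819  0.31625084  1.16457087
 -1.57459961]
```

```bash
python3 -m inch '1 1.8 2.9 -8 0 0 0;1 1.8 2.9 -8 0 0 0;1 1.8 2.9 -14 0 0 0;1 1.8 2.9 -19 0 0 0;1 1.8 2.9 -21.3 0 0 0;1 1.8 2.9 -21.3 0 0 0;1 1.8 2.9 -21.3 0 0 0' 50; python3 -m inch '-1 0 0 0 0 0 0;-1 0 0 0 0 0 0;-1 0 0 0 0 0 0;-1 0 0 0 0 0 0;-1 0 0 0 0 0 0;-1 0 0 0 0 0 0;-1 0 0 0 0 0 0' 50
```

```text
time_s: 3.58
ee_pos: [0.6, 0.0525, 0.0571]
ee_rot: [0.985, 0.174, 0.002, 0.0]
contact_force: [-0.3, -0.1, 1.2]
finger_gap: 1.003
gripper_force: 0.0
time_s: 4.45
ee_pos: [0.5989, 0.0525, 0.0556]
ee_rot: [0.985, 0.174, 0.001, 0.0]
contact_force: [-0.9, 0.2, 6.2]
finger_gap: 0.318
gripper_force: 51.2
```

```bash
python3 -m inch '-1 0 0 5 0 0 0;-1 0 0 10 0 0 0;-1 0 0 15 0 0 0;-1 -1 -6 15 0 0 -7;-1 -2 -12 15 0 0 -14;-1 -3 -18 15 0 0 -21;-1 -4 -24 15 0 0 -28.5;-1 -4 -30 15 0 0 -28.5;-1 -4 -35 15 0 0 -28.5;-1 -4 -39 15 0 0 -28.5;-1 -4 -39 13 0 0 -28.5;-1 -4 -39 9 0 0 -28.5'; python3 - <<'E'
from h import *
c=cam("top");save(c,"t3.png",(320,150,440,240),6);s=cam("side");save(s,"s3.png",(225,70,345,160),6)
print(spot_in("top","gauge_c"),spot_in("side","gauge_c"),get_obs()["ee_pos"],get_obs()["ee_rot"])
E
```

```text
time_s: 5.95
ee_pos: [0.5592, -0.338, 0.145]
ee_rot: [0.997, -0.074, 0.001, 0.0]
contact_force: [0.6, 0.4, -2.1]
finger_gap: 0.318
gripper_force: 50.4
[{'position': [378.8, 183.0], 'confidence': 0.78}] [{'position': [265.6, 109.5], 'confidence': 0.57}] [ 0.5577736  -0.33611969  0.14403682] [ 9.97312312e-01 -7.32522723e-02 -1.16100146e-03 -9.53712282e-04]
```

View pics/s3.png

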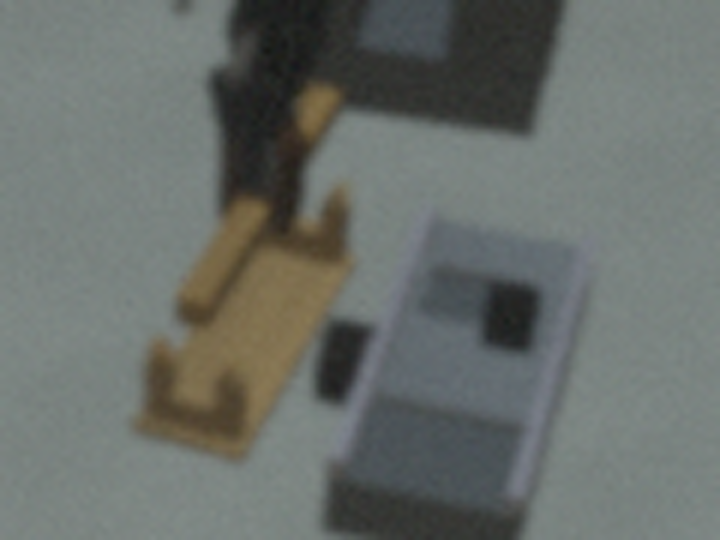

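The side view shows the beam held level. Its near end is at (257.5,119.5) in the full image, above and parallel to the cradle. The top crop will show the alignment.

View pics/t3.png

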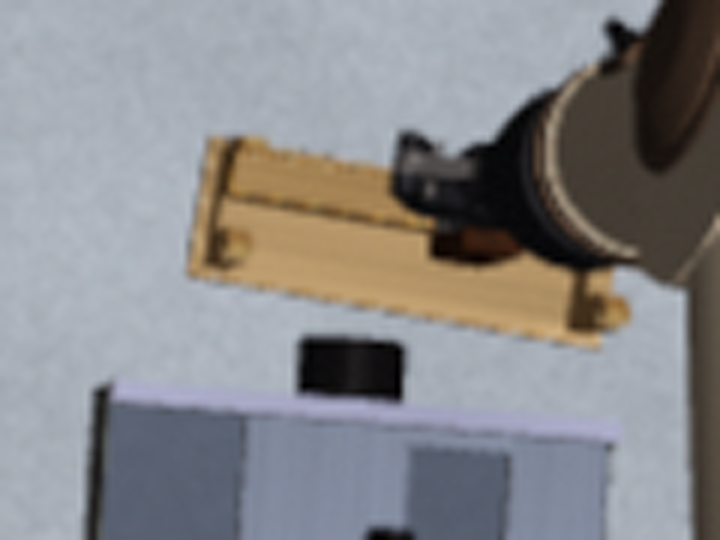

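```bash
python3 - <<'E'
from m import *
print(atz(S,(225+195/6-.4,70+298/6-.4),.1264))
a=np.radians(81.6);d=np.array([np.cos(a),np.sin(a)])
for s in(1,-1):
  X=np.r_[np.array([.558,-.3365])+s*.11*d,.1264];print(X,(proj(T,X)-[320-.4,150-.4])*6,(proj(S,X)-[225-.4,70-.4])*6)
E
```

```text
[ 0.5689 -0.2184  0.1264]
[ 0.5741 -0.2277  0.1264] [225.9758 174.001 ] [189.6648 285.8559]
[ 0.5419 -0.4453  0.1264] [711.4546 258.8389] [325.2627  72.7957]
```

```bash
python3 -m inch '-1 0 0 -3 0 0 0;-1 0 0 -5 0 0 0;-1 0 0 -6 0 0 0;-1 0 0 -6.5 0 0 0;-1 0 0 -7 0 0 0;-1 0 0 -7 0 0 0;-1 0 0 -7 0 0 0'
```

```text
time_s: 7.02
ee_pos: [0.5586, -0.3378, 0.0754]
ee_rot: [0.997, -0.074, 0.0, 0.0]
contact_force: [0.1, -0.5, -1.5]
finger_gap: 0.321
gripper_force: 50.4
```

```bash
python3 -m inch '-1 0 0 -0.3 0 0 0;-1 0 0 -0.6 0 0 0;-1 0 0 -0.8 0 0 0;-1 0 0 -0.8 0 0 0'; python3 -m inch '-0.3 0 0 0.1 0 0 0;0 0 0 0.1 0 0 0;0 0 0 0.1 0 0 0;0 0 0 0.1 0 0 0;0 0 0 5 0 0 0;0 0 0 11 0 0 0;0 0 0 16 0 0 0'
```

```text
time_s: 7.52
ee_pos: [0.5583, -0.3376, 0.0677]
ee_rot: [0.997, -0.074, -0.0, 0.0]
contact_force: [-1.7, 1.7, 5.1]
finger_gap: 0.318
gripper_force: 51.1
time_s: 8.4
ee_pos: [0.5587, -0.3376, 0.2292]
ee_rot: [0.997, -0.074, 0.001, 0.0]
contact_force: [0.8, -0.4, 0.4]
finger_gap: 0.502
gripper_force: 0.0
```

```bash
cat > feet.py <<'E'
from h import *
def feet(c,zs=.024):
    hsv=cv2.cvtColor(c["im"],cv2.COLOR_RGB2HSV)
    m=cv2.inRange(hsv,(3,130,30),(13,255,200)); m=cv2.morphologyEx(m,cv2.MORPH_OPEN,np.ones((5,5)))
    n,l,st,ce=cv2.connectedComponentsWithStats(m)
    return [(ce[i].round(1).tolist(),int(st[i][4]),st[i][2:4].tolist(),atz(c,ce[i],zs)[:2].round(4).tolist()) for i in range(1,n) if st[i][4]>150]
E
python3 - <<'E'
from feet import *
c=cam("top")
for f in feet(c): print("top",f)
s=cam("side")
for f in feet(s): print("side",f)
for n in("top","side"): print([(d["position"],d["confidence"]) for d in spot_in(n,"foot1_c")],[(d["position"],d["confidence"]) for d in spot_in(n,"gauge_c")])
E
python3 -m inch '1 0 6 4 0 0 6;1 0 12 4 0 0 12;1 0 18 4 0 0 17;1 0 24 4 0 0 17;1 0 30 4 0 0 17;1 0 36 4 0 0 17;1 0 42 4 0 0 17;1 1 44 4 0 0 17;1 2 50 4 0 0 17;1 4 56 4 0 0 17;1 6 61 4 0 0 17;1 8 61.7 4 0 0 17'; python3 -c "
from cell import *;print(get_obs()['q'])"
```

```text
top ([134.9, 121.9], 249, [39, 11], [0.7381, 0.4088])
top ([177.4, 157.0], 404, [22, 23], [0.6368, 0.2786])
top ([166.7, 186.2], 409, [23, 22], [0.5496, 0.3058])
[([121.5, 164.6], 0.97), ([128.3, 241.2], 0.95), ([168.5, 186.6], 0.64), ([256.3, 192.8], 0.29)] [([389.9, 190.7], 0.75)]
[([271.9, 335.7], 0.96), ([170.3, 332.3], 0.8), ([217.4, 283.1], 0.74), ([227.5, 332.4], 0.71)] [([263.8, 119.6], 0.72), ([241.0, 212.9], 0.58)]
time_s: 10.2
ee_pos: [0.6357, 0.2855, 0.2644]
ee_rot: [0.997, 0.078, -0.002, -0.001]
contact_force: [-0.6, -0.8, -0.1]
finger_gap: 0.999
gripper_force: 0.0
[ 0.00727689  0.64140721 -0.74427709  1.37884336  0.43078476  1.28984731
 -2.17043295]
```

```bash
python3 -m inch '1 0.2 -0.5 -6 0 0 0;1 0.2 -0.5 -12 0 0 0;1 0.2 -0.5 -18 0 0 0;1 0.2 -0.5 -21 0 0 0;1 0.2 -0.5 -22.7 0 0 0;1 0.2 -0.5 -22.7 0 0 0;1 0.2 -0.5 -22.7 0 0 0'; python3 -m inch '-1 0 0 0 0 0 0;-1 0 0 0 0 0 0;-1 0 0 0 0 0 0;-1 0 0 0 0 0 0;-1 0 0 0 0 0 0;-1 0 0 0 0 0 0;-1 0 0 0 0 0 0' 40
```

```text
time_s: 11.08
ee_pos: [0.6412, 0.2752, 0.0414]
ee_rot: [0.997, 0.074, 0.001, -0.001]
contact_force: [0.8, -0.3, -0.1]
finger_gap: 0.999
gripper_force: 0.0
time_s: 11.95
ee_pos: [0.6409, 0.2748, 0.0409]
ee_rot: [0.997, 0.074, 0.001, -0.0]
contact_force: [-1.3, -0.5, 6.5]
finger_gap: 0.334
gripper_force: 40.0
```

```bash
python3 -m inch '-1 0 0 6 0 0 0;-1 0 0 10 0 0 0;-1 0 -5 12 0 0 0;-1 -1 -10 12 0 0 0;-1 -2 -15 12 0 0 0;-1 -4 -20 12 0 0 0;-1 -5.8 -22.1 12 0 0 0;-1 -5.8 -22.1 8 0 0 0;-1 -5.8 -22.1 4 0 0 0;-1 -5.8 -22.1 2.5 0 0 0;-1 -5.8 -22.1 2.5 0 0 0'
```

```text
time_s: 13.32
ee_pos: [0.5815, 0.0536, 0.0641]
ee_rot: [0.997, 0.075, -0.001, -0.0]
contact_force: [0.3, -0.4, -0.5]
finger_gap: 0.329
gripper_force: 40.0
```

```bash
python3 -m inch '-1 0 0 -0.4 0 0 0;-1 0 0 -0.7 0 0 0;-1 0 0 -0.7 0 0 0'; python3 -c "
from feet import *
for n in('top','side'):
  for f in feet(cam(n),.042): print(n,f)"
```

```text
time_s: 13.7
ee_pos: [0.5833, 0.0536, 0.0589]
ee_rot: [0.997, 0.074, 0.001, 0.0]
contact_force: [1.2, 0.1, 0.7]
finger_gap: 0.336
gripper_force: 40.1
top ([134.8, 121.9], 248, [39, 11], [0.7337, 0.4041])
top ([166.7, 186.2], 409, [23, 22], [0.5477, 0.3022])
```

```bash
python3 -m inch '0.2 0 0 0 0 0 0;0.2 0 0 0 0 0 0;0.2 0 0 0 0 0 0;0.2 0 0 0 0 0 0;0.2 0 0 4 0 0 0;0.2 0 0 7 0 0 0;0.2 5.4 0.8 7 0 0 0;0.2 5.4 0.8 7 0 0 0;0.2 5.4 0.8 2 0 0 0;0.2 5.4 0.8 -1.5 0 0 0;0.2 5.4 0.8 -2.1 0 0 0;0.2 5.4 0.8 -2.1 0 0 0'; python3 - <<'E'
from feet import *
c=cam("top");s=cam("side");save(s,"s4.png",(185,150,305,250),6)
print(get_obs()["ee_pos"],feet(c,.042),[(d["position"],d["confidence"]) for d in spot_in("side","foot1_c")])
print([proj(s,X) for X in([.5334,.0467,.018],[.5829,.054,.070])])
E
```

```text
time_s: 15.3
ee_pos: [0.6362, 0.0617, 0.0373]
ee_rot: [0.997, 0.074, -0.0, -0.0]
contact_force: [0.3, -0.4, -0.1]
finger_gap: 0.599
gripper_force: 0.0
[0.63747933 0.06184967 0.0387069 ] [([134.9, 121.9], 249, [39, 11], [0.7337, 0.4039]), ([251.0, 179.5], 263, [18, 19], [0.5741, 0.0602]), ([166.7, 186.2], 409, [23, 22], [0.5477, 0.3022])] [([215.6, 285.4], 0.9), ([171.4, 328.8], 0.71), ([230.2, 331.8], 0.65), ([271.6, 338.0], 0.64)]
[array([247.441394  , 204.70991255]), array([230.26551906, 192.17604076])]
```

View pics/s4.png

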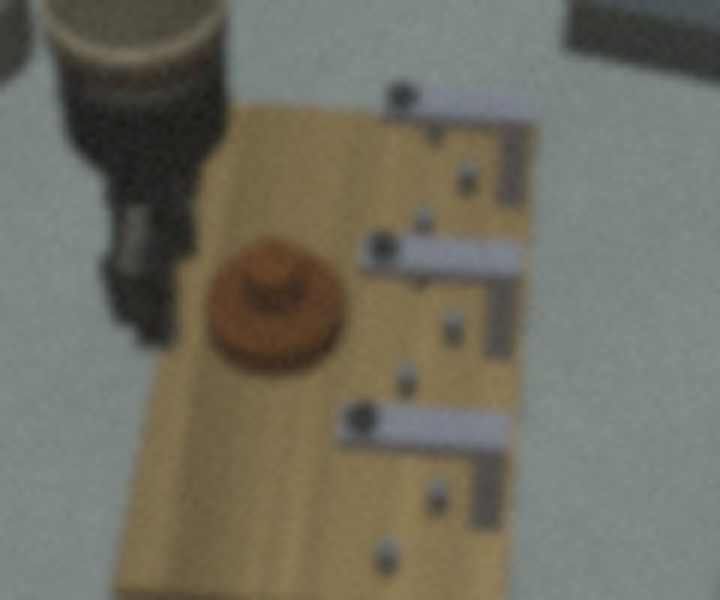

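Side view: the foot stands at (230,193), exactly at the intended 50 mm in front of nest2, upright. Push it home.

```bash
python3 -m inch '0.2 -1 -0.15 0 0 0 0;0.2 -2 -0.3 0 0 0 0;0.2 -3 -0.44 0 0 0 0;0.2 -4 -0.6 0 0 0 0;0.2 -5 -0.74 0 0 0 0;0.2 -5.5 -0.8 0 0 0 0;0.2 -6 -0.9 0 0 0 0;0.2 -6.2 -0.92 0 0 0 0;0.2 -6.4 -0.95 0 0 0 0'
```

```text
time_s: 16.58
ee_pos: [0.5724, 0.0519, 0.0369]
ee_rot: [0.997, 0.074, 0.0, -0.0]
contact_force: [-0.2, 1.0, 1.0]
finger_gap: 0.599
gripper_force: 0.6
```

```bash
python3 -m inch '0.2 -0.2 -0.03 0 0 0 0;0.2 -0.4 -0.06 0 0 0 0;0.2 -0.4 -0.06 0 0 0 0'; python3 -m inch '0.2 -0.2 -0.03 0 0 0 0;0.2 -0.2 -0.03 0 0 0 0'
```

```text
time_s: 16.95
ee_pos: [0.5694, 0.0526, 0.0375]
ee_rot: [0.997, 0.075, 0.001, -0.001]
contact_force: [3.4, 2.5, -0.4]
finger_gap: 0.601
gripper_force: 3.0
time_s: 17.2
ee_pos: [0.569, 0.0526, 0.038]
ee_rot: [0.997, 0.075, 0.003, -0.001]
contact_force: [6.2, 3.4, -0.8]
finger_gap: 0.601
gripper_force: 4.4
```

```bash
python3 -m inch '0.2 -0.3 -0.1 0 0 0 0;0.2 -0.6 -0.1 0 0 0 0;0.2 -0.6 -0.1 0 0 0 0'; python3 -m inch '0.2 3 0.45 0 0 0 0;0.2 6 0.9 0 0 0 0;0.2 9 1.3 4 0 0 0;0.2 9 1.3 9 0 0 0;0.2 9 1.3 9 0 0 0'; python3 - <<'E'
from feet import *
c=cam("top");s=cam("side");save(s,"s5.png",(195,150,295,240),7)
for n in("top","side"):print([(d["position"],d["confidence"]) for d in spot_in(n,"foot1_c")])
for k in(s,c):print([proj(k,X) for X in([.5334,.0467,.070],[.5334,.0467,.03])])
print(feet(c,.042))
E
```

```text
time_s: 17.58
ee_pos: [0.5681, 0.0524, 0.0399]
ee_rot: [0.997, 0.075, 0.008, -0.002]
contact_force: [14.0, 4.1, -0.9]
finger_gap: 0.6
gripper_force: 7.7
time_s: 18.2
ee_pos: [0.6525, 0.0635, 0.1309]
ee_rot: [0.997, 0.074, 0.003, 0.0]
contact_force: [-0.4, 0.4, -0.3]
finger_gap: 0.602
gripper_force: 0.0
[([128.6, 209.1], 0.7), ([129.3, 241.6], 0.68), ([167.2, 189.4], 0.65), ([121.4, 163.8], 0.62), ([383.7, 237.2], 0.33)]
[([270.5, 338.5], 0.67), ([229.2, 332.4], 0.6), ([172.4, 330.9], 0.56), ([260.2, 288.0], 0.34), ([265.0, 129.6], 0.15)]
[array([247.50216082, 193.57188259]), array([247.45501703, 202.21293083])]
[array([255.23498193, 192.73504384]), array([255.27266764, 194.07056124])]
[([134.9, 121.9], 247, [39, 11], [0.7337, 0.404]), ([166.7, 186.2], 409, [23, 22], [0.5477, 0.3022]), ([255.0, 191.0], 284, [23, 20], [0.541, 0.0476])]
```

View pics/s5.png

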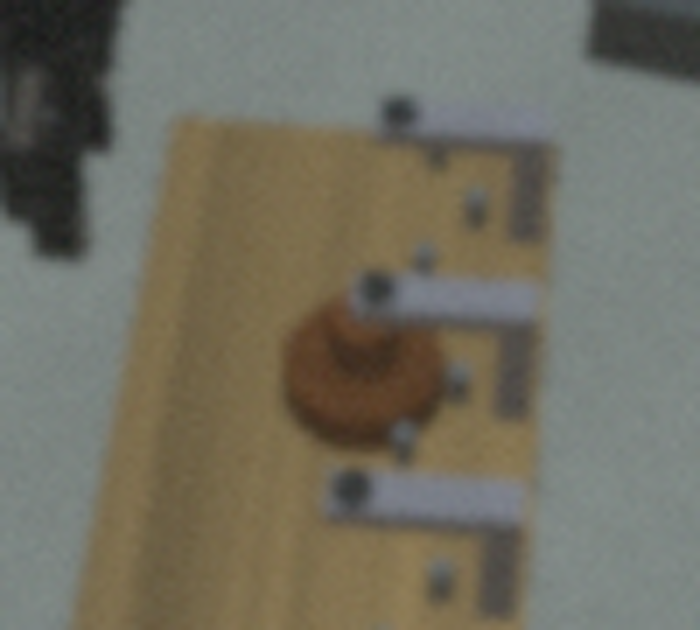

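Side view: the foot is under arm 2 with its disc centre at (247,~203), which matches the home point's projection of (247.5,202), and it touches the two visible pins at (260,204) and (252.5,212). On to the second foot.

```bash
python3 -m inch '1 -1 6 4 0 0 0;1 -3 12 4 0 0 0;1 -6 18 4 0 0 0;1 -9 23 4 0 0 0;1 -10.1 24.4 4 0 0 0;1 -10.1 24.4 4 0 0 0;1 -10.1 24.4 -2 0 0 0;1 -10.1 24.4 -6 0 0 0;1 -10.1 24.4 -8 0 0 0;1 -10.1 24.4 -9.2 0 0 0;1 -10.1 24.4 -9.2 0 0 0'; python3 -m inch '-1 0 0 0 0 0 0;-1 0 0 0 0 0 0;-1 0 0 0 0 0 0;-1 0 0 0 0 0 0;-1 0 0 0 0 0 0;-1 0 0 0 0 0 0;-1 0 0 0 0 0 0' 40;python3 -c "
from cell import *;print(get_obs()['q'])"
```

```text
time_s: 19.77
ee_pos: [0.5497, 0.3067, 0.0349]
ee_rot: [0.997, 0.074, -0.0, 0.0]
contact_force: [-0.2, 0.1, 0.5]
finger_gap: 1.003
gripper_force: 0.0
time_s: 20.65
ee_pos: [0.5499, 0.3074, 0.0359]
ee_rot: [0.997, 0.074, 0.001, -0.0]
contact_force: [-0.5, -1.4, 5.6]
finger_gap: 0.333
gripper_force: 39.8
[-0.09584252  0.78136508 -0.63944839  1.72271722  0.59973857  0.84073963
 -2.43080606]
```

```bash
python3 -m inch '-1 0 0 6 0 0 0;-1 0 0 10 0 0 0;-1 1 -4 10 0 0 0;-1 1.8 -9 10 0 0 0;-1 1.8 -14 10 0 0 0;-1 1.8 -15.6 10 0 0 0;-1 1.8 -15.6 6 0 0 0;-1 1.8 -15.6 3 0 0 0;-1 1.8 -15.6 2.1 0 0 0;-1 1.8 -15.6 1.8 0 0 0;-1 1.8 -15.6 1.8 0 0 0;-1 1.8 -15.6 1.8 0 0 0'
```

```text
time_s: 22.15
ee_pos: [0.5679, 0.1522, 0.054]
ee_rot: [0.997, 0.075, 0.001, -0.0]
contact_force: [-0.9, 1.0, 2.6]
finger_gap: 0.337
gripper_force: 40.2
```

```bash
python3 -m inch '0.2 0 0 0 0 0 0;0.2 0 0 0 0 0 0;0.2 0 0 0 0 0 0;0.2 0 0 0 0 0 0;0.2 0 0 4 0 0 0;0.2 0 0 7 0 0 0;0.2 5.4 0.8 7 0 0 0;0.2 5.4 0.8 7 0 0 0;0.2 5.4 0.8 2 0 0 0;0.2 5.4 0.8 -1.2 0 0 0;0.2 5.4 0.8 -1.7 0 0 0;0.2 5.4 0.8 -1.7 0 0 0'; python3 - <<'E'
from feet import *
c=cam("top");s=cam("side")
print(get_obs()["ee_pos"],feet(c,.042),[(d["position"],d["confidence"]) for d in spot_in("side","foot1_c")])
print([proj(s,X) for X in([.5679,.1515,.045],[.5679,.1515,.070])],proj(c,[.5679,.1515,.042]))
E
```

```text
time_s: 23.65
ee_pos: [0.6212, 0.1594, 0.0364]
ee_rot: [0.997, 0.074, -0.0, -0.0]
contact_force: [0.3, 0.1, 0.8]
finger_gap: 0.599
gripper_force: 0.0
[0.62233297 0.15960853 0.0376236 ] [([134.9, 121.9], 249, [39, 11], [0.7337, 0.4039])] [([231.5, 332.2], 0.95), ([226.5, 228.3], 0.94), ([271.7, 334.5], 0.79), ([166.8, 329.2], 0.6), ([264.3, 132.7], 0.36)]
[array([226.07162658, 225.13218707]), array([225.68634527, 219.8470645 ])] [219.26430592 180.73625051]
```

```bash
python3 -m inch '0.2 -1 -0.15 0 0 0 0;0.2 -2 -0.3 0 0 0 0;0.2 -3 -0.44 0 0 0 0;0.2 -4 -0.6 0 0 0 0;0.2 -5 -0.74 0 0 0 0;0.2 -5.5 -0.8 0 0 0 0;0.2 -6 -0.9 0 0 0 0;0.2 -6.3 -0.92 0 0 0 0;0.2 -6.6 -0.95 0 0 0 0;0.2 -6.6 -0.95 0 0 0 0'; python3 -m inch '0.2 -0.3 -0.03 0 0 0 0;0.2 -0.5 -0.06 0 0 0 0;0.2 -0.5 -0.06 0 0 0 0'
```

```text
time_s: 25.05
ee_pos: [0.5563, 0.1507, 0.0364]
ee_rot: [0.997, 0.075, 0.001, -0.001]
contact_force: [3.5, 3.0, -0.0]
finger_gap: 0.598
gripper_force: 3.1
time_s: 25.42
ee_pos: [0.5538, 0.1514, 0.0374]
ee_rot: [0.997, 0.075, 0.004, -0.002]
contact_force: [8.6, 5.7, -0.1]
finger_gap: 0.603
gripper_force: 5.5
```

```bash
python3 -m inch '0.2 -0.3 -0.15 0 0 0 0;0.2 -0.5 -0.15 0 0 0 0;0.2 -0.5 -0.15 0 0 0 0'; python3 -m inch '0.2 3 0.45 0 0 0 0;0.2 6 0.9 0 0 0 0;0.2 9 1.3 4 0 0 0;0.2 12 -2 9 0 0 0;0.2 16 -6 12 0 0 0;0.2 16 -12 15 0 0 0'; python3 - <<'E'
from feet import *
c=cam("top");s=cam("side")
save(c,"t6.png",(205,160,315,230),7)
print(feet(c,.042))
for n in([.5334,.0467],[.5184,.1442]):print([proj(c,n+[z]) for z in(.042,)])
hsv=cv2.cvtColor(s["im"],cv2.COLOR_RGB2HSV)
save(s,"s6.png",(200,160,300,245),7)
E
```

```text
time_s: 25.8
ee_pos: [0.553, 0.1512, 0.039]
ee_rot: [0.997, 0.074, 0.007, -0.003]
contact_force: [15.1, 7.9, -1.1]
finger_gap: 0.602
gripper_force: 9.1
time_s: 26.55
ee_pos: [0.7057, 0.0354, 0.1823]
ee_rot: [0.997, 0.075, -0.0, -0.001]
contact_force: [1.2, -0.2, 0.2]
finger_gap: 0.6
gripper_force: 0.0
[([134.9, 121.9], 248, [39, 11], [0.7337, 0.4039]), ([255.0, 191.0], 283, [23, 20], [0.541, 0.0477]), ([221.5, 195.3], 273, [23, 19], [0.5259, 0.1437])]
[array([255.26159759, 193.67825749])]
[array([221.18517631, 197.91074284])]
```

View pics/t6.png

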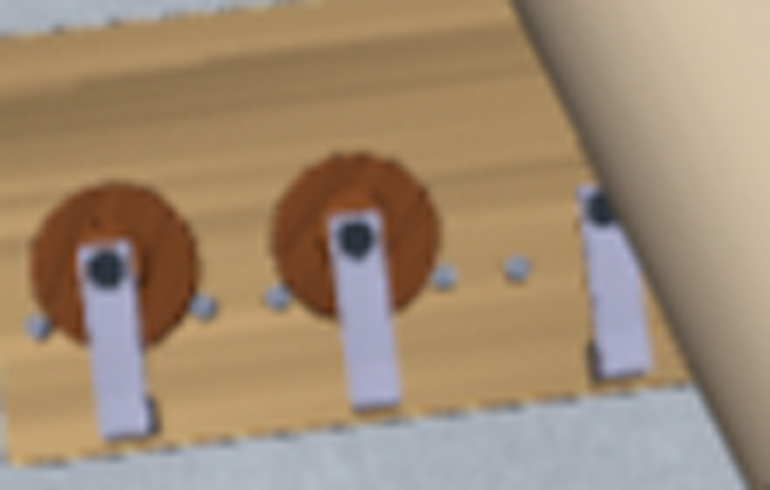

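```bash
python3 - <<'E'
from feet import *
from scipy.optimize import least_squares
ims=[cam("top") for _ in range(3)]; c=ims[0]; im=np.mean([k["im"].astype(float) for k in ims],0).astype(np.uint8)
b=cv2.resize(im,None,fx=8,fy=8,interpolation=cv2.INTER_CUBIC)
hsv=cv2.cvtColor(b,cv2.COLOR_RGB2HSV); sat=b[:,:,0].astype(int)-b[:,:,2]  
for n,p in((2,[.5334,.0467]),(3,[.5184,.1442])):
    p0=proj(c,p+[.042]); pts=[]
    for a in np.radians(np.r_[-140:-20:4,-20:20:4,160:221:4]):  # image angles, outer arc
        rs=np.arange(9,15.5,.1); q=[(p0+r*np.array([np.cos(a),np.sin(a)])) for r in rs]
        v=np.array([float(b[int(round((y+.5)*8-.5)),int(round((x+.5)*8-.5)),1]) for x,y in q]); 
        v=cv2.GaussianBlur(v.reshape(-1,1),(1,9),0)[:,0]; i=np.argmax(np.diff(v)); pts.append(q[i])
    pts=np.array(pts); f=least_squares(lambda z:np.hypot(pts[:,0]-z[0],pts[:,1]-z[1])-z[2],[*p0,12],loss="soft_l1",f_scale=.3)
    w=atz(c,f.x[:2],.042)[:2]; u=np.array([.9893,.1461]);v=np.array([-.1461,.9893]);d=w-p
    print(n,f.x,w,"along u,v mm",1e3*d@u,1e3*d@v)
E
```

```text
2 [255.3371364  193.51745357  12.01855225] [0.53387031 0.04649632] along u,v mm 0.4355189504303963 -0.27021683513725203
3 [220.90153317 197.92036375  12.13320528] [0.51834901 0.14501372] along u,v mm 0.06843869357038901 0.8124603793341746
```

Both feet are home: the circle fits land within 1 mm of the nest points. Next is the shutter tab.

```bash
python3 -m inch '0.6 -2 -3 6 0 0 -6;0.6 -6 -7 7 0 0 -12.5;0.6 -10 -11 7 0 0 -12.5;0.6 -14 -15 7 0 0 -12.5;0.6 -18 -19 7 0 0 -12.5;0.6 -22 -23 7 0 0 -12.5;0.6 -26 -27 7 0 0 -12.5;0.6 -29 -31 7 0 0 -12.5;0.6 -30.1 -34.8 5 0 0 -12.5;0.6 -30.1 -34.8 0 0 0 -12.5;0.6 -30.1 -34.8 -4 0 0 -12.5;0.6 -30.1 -34.8 -4 0 0 -12.5'; python3 - <<'E'
from h import *
t=cam("top");s=cam("side");save(s,"s7.png",(225,70,345,160),6)
for k in("tab","gauge_c"):
  for n in("top","side"):print(k,n,[(d["position"],d["confidence"]) for d in spot_in(n,k)])
print(get_obs()["ee_pos"],get_obs()["q"],proj(s,[.405,-.313,.093]))
E
```

```text
time_s: 28.3
ee_pos: [0.4016, -0.3086, 0.1384]
ee_rot: [0.999, -0.033, -0.003, -0.003]
contact_force: [-0.8, -0.1, 0.0]
finger_gap: 0.798
gripper_force: 0.0
tab top [([369.0, 231.6], 0.55)]
tab side [([305.6, 124.2], 0.73), ([258.2, 289.4], 0.47)]
gauge_c top [([391.2, 189.7], 0.72)]
gauge_c side [([265.1, 117.5], 0.97)]
[ 0.40507059 -0.31286872  0.1434368 ] [ 1.12101363  0.4163038  -0.6246303   1.97613374  0.32285935  0.84453642
 -1.31936414] [310.16753163 117.78202946]
```

View pics/s7.png

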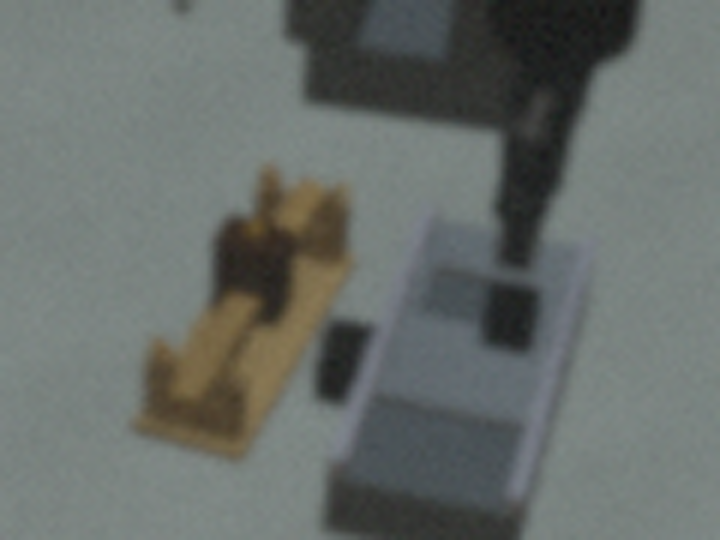

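Side view: the gauge sits in both notches, with its fence at (267,113). The tab is at (310,122), under the fingers. I'll lower, close, slide 45 mm and let go.

```bash
python3 -m inch '0.6 0 0 -3 0 0 0;0.6 0 0 -5 0 0 0;0.6 0 0 -6.4 0 0 0;0.6 0 0 -6.4 0 0 0;0.6 0 0 -6.4 0 0 0'; python3 -m inch '-1 0 0 0 0 0 0;-1 0 0 0 0 0 0;-1 0 0 0 0 0 0;-1 0 0 0 0 0 0;-1 0 0 0 0 0 0;-1 0 0 0 0 0 0;-1 0 0 0 0 0 0;-1 0 0 0 0 0 0' 20
```

```text
time_s: 29.22
ee_pos: [0.4045, -0.3129, 0.0786]
ee_rot: [0.999, -0.035, 0.001, 0.0]
contact_force: [-0.3, -1.0, -0.2]
finger_gap: 0.8
gripper_force: 0.0
time_s: 30.22
ee_pos: [0.404, -0.3133, 0.0782]
ee_rot: [0.999, -0.035, 0.0, 0.001]
contact_force: [-1.3, -2.5, 5.1]
finger_gap: 0.161
gripper_force: 23.1
```

```bash
python3 -m inch '-1 0.05 0.7 0 0 0 0;-1 0.12 1.5 0 0 0 0;-1 0.18 2.3 0 0 0 0;-1 0.24 3.1 0 0 0 0;-1 0.3 3.8 0 0 0 0;-1 0.36 4.5 0 0 0 0;-1 0.36 4.5 0 0 0 0;-1 0.36 4.5 0 0 0 0'
```

```text
time_s: 31.22
ee_pos: [0.4064, -0.2676, 0.0781]
ee_rot: [0.999, -0.035, -0.001, 0.0]
contact_force: [-5.4, -0.2, 11.0]
finger_gap: 0.161
gripper_force: 23.6
```

```bash
python3 -m inch '0 0 0 0 0 0 0;0 0 0 0 0 0 0;0 0 0 0 0 0 0;0 0 0 0 0 0 0;0 0 0 5 0 0 0;0 0 0 10 0 0 0;0 0 0 15 0 0 0;0 0 -5 17 0 0 0;0 -4 -10 17 0 0 0;0 -8 -15 17 0 0 0;0 -12 -20 17 0 0 0;0 -16 -25 17 0 0 0'; python3 - <<'E'
from feet import *
t=cam("top");s=cam("side")
a=cv2.resize(np.ascontiguousarray(t["im"][130:270,100:440,::-1]),(790,325),interpolation=cv2.INTER_CUBIC)
b=cv2.resize(np.ascontiguousarray(s["im"][85:245,175:345,::-1]),(290,273),interpolation=cv2.INTER_CUBIC)
o=np.zeros((600,790,3),np.uint8);o[:325]=a;o[327:600,:290]=b
q=cv2.resize(np.ascontiguousarray(s["im"][85:175,225:345,::-1]),(364,273),interpolation=cv2.INTER_CUBIC);o[327:600,300:664]=q
cv2.imwrite("pics/end.png",o)
print(feet(t,.042)); print(get_obs()["ee_pos"])
for k in("tab","gauge_c"):
  for n in("top","side"):print(k,n,[(d["position"],d["confidence"]) for d in spot_in(n,k)])
E
```

```text
time_s: 32.72
ee_pos: [0.2499, -0.514, 0.2478]
ee_rot: [0.999, -0.035, 0.0, 0.0]
contact_force: [0.3, -0.2, 0.6]
finger_gap: 0.504
gripper_force: 0.0
[([134.9, 121.9], 246, [39, 11], [0.7338, 0.4038]), ([254.8, 190.9], 278, [23, 20], [0.5414, 0.0481]), ([221.4, 195.3], 275, [23, 19], [0.526, 0.1437])]
[ 0.24348574 -0.51889974  0.24690786]
tab top [([369.0, 237.5], 0.68), ([253.2, 192.2], 0.6)]
tab side [([304.1, 133.3], 0.71)]
gauge_c top [([390.0, 189.9], 0.81)]
gauge_c side [([262.1, 118.2], 0.72)]
```

View pics/end.png

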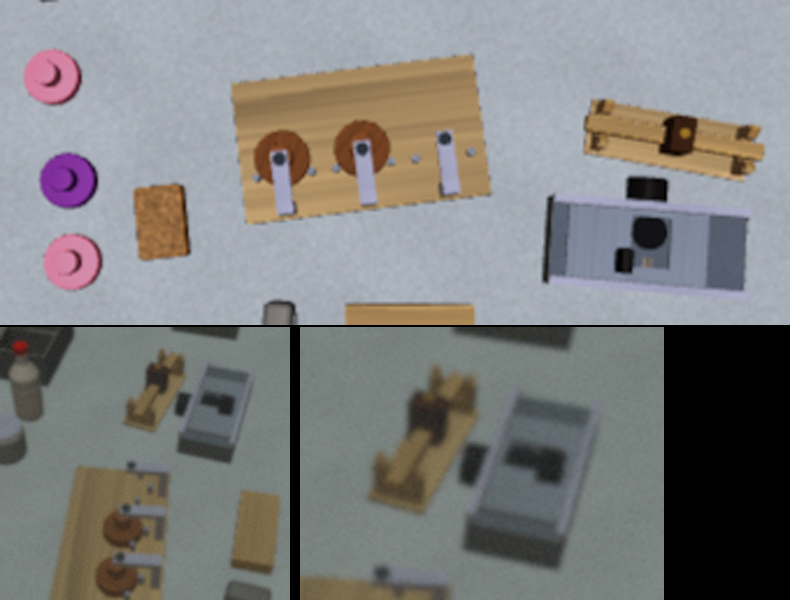

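The final picture shows both feet at (255,191) and (221,195) under their arms, touching the pins. The gauge lies in both notches at (390,190), and the black port is centred in the shutter window, so it's open. I'm handing the job in.

```bash
python3 -c "
from cell import *;print(finish_job())"
```

```text
the job is handed in; nothing more can be done
None
```

I finished the job and handed it in: the gauge is back in its cradle, both brown feet (the only two on the bench) are home at stations 2 and 3, and the shutter is at its next stop with the port open.

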